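# Sort cast bars by metal and bond them crosswise onto the begun stacks

## Robot

A 6-joint arm with a two-finger parallel gripper is mounted at the origin on a cart in front of the work surface, level with it; the furniture and walls round the work are solid. World frame = base frame: x ahead of the robot, y to its left, z up, the work surface at z = 0. Lengths are in m, angles in degrees, forces in N, time in s.
With the tool pointing down it reaches from about 0.35 to 0.775 m from the base axis. Payload 7.3 kg.
Tool frame: the origin (TCP) lies at the very end of the fingers, on their centre line; the grasp point (between the pads) lies 19 mm behind it (grip_depth is the z of the grasp point in the tool frame, in m); z points along the fingers, y is the line along which they close (so a half turn about z gives the same grasp; the last joint's range is limited). The gripper opens to 92 mm and grips with 3 to 60 N. Pads are 19 mm wide; open, the fingers measure 130 mm over their backs; the gripper's body (75 mm by 190 mm) begins 47 mm behind the grasp point.
Start: joints at [-84.339, 19.595, 87.324, -0, 73.075, -8.365], TCP at [0.127, -0.509, 0.227] pointing down, gripper open.
Joint ranges: [-145.02, 145.02], [-44.19, 115.74], [2.07, 154.8], [-57.11, 237.11], [16.16, 152.29], [-177.93, 177.93]. Speed limits (degrees/s): [147.25, 147.25, 180, 180, 180, 180].

## Interface

Orientations are given as [roll, pitch, yaw] about the fixed x, y, z axes, in that order (R = Rz(yaw) Ry(pitch) Rx(roll)).
In Python, from station import get_state, grab_frame, camera_params, finish_job, grip_depth gives the robot as it stands. The module is installed in compiled form; this text tells all that it offers.
- The arm moves only by the tool step_arm, never from a script. Its argument "rows" is a list of rows, each an object with "offset": the shift along the world's x, y, z in cm, a list of three; "spin": the turn about the world's z in rad; "claw": the closure in counts, from 0 (fully open) to 255 (shut). In form: [{"offset": [tx, ty, tz], "spin": spin, "claw": claw}, ...]. A call has 1 to 10 rows; each row shifts and turns the commanded pose from where the row before left it; what a row does not reach is not made up. A row lasts 1/8 s, in which the tool goes at most 62.5 mm and 10.7 degrees, less where a joint would pass 70% of its speed; a pose out of reach is approached as far as the arm can. A call with a gripper value outside its range is refused whole. The fingers move at their own pace and stop on an object; "squeeze" is the grip in N (left out, the last holds). Time passes only in rows, so rows that do not move let the fingers close. It gives the time, the measured TCP pose, the force, the opening and the grip force at its end, in the units of the state.
- get_state(): the state, without advancing time (a new reading comes with each control period).
- grab_frame(name): name is "side" or "top"; returns (picture, depth): 420x560x3 uint8, red, green, blue; 420x560 float32, m along the optical axis (not along the pixel's ray), 0 where there is no reading.
- camera_params(name): a dict with "fov_y" (degrees; the focal length in pixels is half the picture's height over the tangent of half this angle, whatever the lens; pixels are square), "cx", "cy" (the principal point, pixels), "rvec" (rotation vector, rad) and "tvec" (3), from world to camera coordinates, as OpenCV has them. Camera axes: x right, y down, z forward; pixel columns grow to the right and rows downward; lengths in m; the calibration is good to about 2 mm. A picture is of the moment at which its call begins. camera_params takes no time and is no camera call.
- finish_job(): hands the job in; it is judged then, once.
The state is a dict: "time_s": time; "joint_pos": joint angles; "joint_vel": joint speeds; "effort": joint torques, N m; "ee_pos": TCP position; "orientation": TCP orientation; "force": force on the tool from outside, world axes, zero at the start; "wrist_torque": the same for the moment, N m; "opening": opening from 0.0 (shut) to 1.0 (fully open); "finger_force": force on a finger pad.
Only numpy, scipy, OpenCV 4.12 (cv2) and the standard library are available. Lean on these libraries where they do the work, as an engineer would, in place of code of your own. Each camera call takes 0.05 s, during which the arm holds its last target. There are 200 camera calls.

## Task

Sort the four freshly cast bars that lie mixed on the bench by metal onto the two stacks begun on the trays, silver to the silver bar and brass to the brass bar. On each tray first lay the loose bar that lies broad face up lengthwise close beside the first bar, on the tray's open side and level with it end to end, so that the sloping flanks nest; then lay the one that lies broad face down squarely crosswise over the middle of that pair. Turn no bar over, leave the two first bars, the pliers and the brush where they are, and let go of everything.

Things in the scene. Friction and masses are not known exactly. Their poses are not given: they have to be found in the camera images.
- tray_silver: Shallow wooden tray with blue lining, 178 x 126 mm, fixed to the bench; the silver stack is begun on it. Origin at the centre of its underside, x along its length, y across, z up; lined floor 7.5 mm up, 166 x 114 mm inside, rim 6 mm thick and 14 mm high. The lower bars lie along its x.
- silver_first_centre (a point): First silver bar of the stack, lying broad face down along its tray's x, about 19 mm off the middle to the tray's -y side: 66 mm long, 18 mm high, broad face 38 mm wide, narrow face 24 mm, flanks sloping, ends square and vertical (grip it by the ends). Point: its centre, half-way up; x along its length, y across, z up; +y points to the open side of the tray.
- silver_up_centre (a point): Loose silver bar that lies BROAD FACE UP on the bench (from above: one wide, slightly sunk face with duller, darker skin): 66 mm long, 18 mm high, broad face 38 mm wide, narrow face 24 mm, flanks sloping, ends square and vertical (grip it by the ends). Point: its centre, half-way up; x along its length, y across, z up. About 0.38 kg.
- silver_down_centre (a point): Loose silver bar that lies BROAD FACE DOWN on the bench (from above: bright narrow face, a sloping flank along either side): 66 mm long, 18 mm high, broad face 38 mm wide, narrow face 24 mm, flanks sloping, ends square and vertical (grip it by the ends). Point: its centre, half-way up; x along its length, y across, z up. About 0.38 kg.
- tray_brass: Shallow wooden tray with grey lining, 178 x 126 mm, fixed to the bench; the brass stack is begun on it. Origin at the centre of its underside, x along its length, y across, z up; lined floor 7.5 mm up, 166 x 114 mm inside, rim 6 mm thick and 14 mm high. The lower bars lie along its x.
- brass_first_centre (a point): First brass bar of the stack, lying broad face down along its tray's x, about 19 mm off the middle to the tray's -y side: 66 mm long, 18 mm high, broad face 38 mm wide, narrow face 24 mm, flanks sloping, ends square and vertical (grip it by the ends). Point: its centre, half-way up; x along its length, y across, z up; +y points to the open side of the tray.
- brass_up_centre (a point): Loose brass bar that lies BROAD FACE UP on the bench (from above: one wide, slightly sunk face with duller, darker skin): 66 mm long, 18 mm high, broad face 38 mm wide, narrow face 24 mm, flanks sloping, ends square and vertical (grip it by the ends). Point: its centre, half-way up; x along its length, y across, z up. About 0.31 kg.
- brass_down_centre (a point): Loose brass bar that lies BROAD FACE DOWN on the bench (from above: bright narrow face, a sloping flank along either side): 66 mm long, 18 mm high, broad face 38 mm wide, narrow face 24 mm, flanks sloping, ends square and vertical (grip it by the ends). Point: its centre, half-way up; x along its length, y across, z up. About 0.31 kg.
- pliers_mid (a point): Bystander: flat-nose pliers with red handles, 44 x 140 x 10 mm, lying loose behind the bars. The point is their middle, 5 mm up.
- brush_mid (a point): Bystander: brass wire brush with a wooden handle, 13 x 200 x 24 mm, lying loose behind the bars. The point is its middle, 4 mm up.
Things that resemble listed ones, but are neither listed nor needed, are in the scene too. Leave any purple look-alike of the part that bears brass_down_centre alone. What is shaped like the part that bears brass_up_centre but blue is not meant.

How it is judged (in metres and radians):
At the end, for the whole second after the job is handed in: On each tray, same metal: broad-up bar flat beside the unmoved (15 mm) first bar on its open +y side, centres 28-45 mm apart, ends level to 15 mm, parallel to 0.2 rad; broad-down bar flat on both, crosswise to 0.2 rad, 7-38 mm across from the first bar's centre, 15 mm lengthwise; all at rest (distance of each of silver_first_centre, brass_first_centre from where it was at the start of the episode below 0.015 m and x of silver_up_centre in the frame of silver_first_centre between -0.015 and 0.015 m and y of silver_up_centre in the frame of silver_first_centre between 0.028 and 0.045 m and z of silver_up_centre in the frame of silver_first_centre between -0.004 and 0.004 m and angle between the x axis of silver_up_centre and the x axis of silver_first_centre, either way round below 0.2 rad and x of silver_down_centre in the frame of silver_first_centre between -0.015 and 0.015 m and y of silver_down_centre in the frame of silver_first_centre between 0.007 and 0.038 m and z of silver_down_centre in the frame of silver_first_centre between 0.014 and 0.022 m and horizontal distance between silver_down_centre and silver_up_centre below 0.038 m and angle between the x axis of silver_down_centre and the y axis of silver_first_centre, either way round below 0.2 rad and angle between each of silver_first_centre, silver_up_centre, silver_down_centre, brass_first_centre, brass_up_centre, brass_down_centre's own z axis and vertical below 0.08 rad and linear speed of each of silver_first, silver_up, silver_down, brass_first, brass_up, brass_down below 0.01 m/s and x of brass_up_centre in the frame of brass_first_centre between -0.015 and 0.015 m and y of brass_up_centre in the frame of brass_first_centre between 0.028 and 0.045 m and z of brass_up_centre in the frame of brass_first_centre between -0.004 and 0.004 m and angle between the x axis of brass_up_centre and the x axis of brass_first_centre, either way round below 0.2 rad and x of brass_down_centre in the frame of brass_first_centre between -0.015 and 0.015 m and y of brass_down_centre in the frame of brass_first_centre between 0.007 and 0.038 m and z of brass_down_centre in the frame of brass_first_centre between 0.014 and 0.022 m and horizontal distance between brass_down_centre and brass_up_centre below 0.038 m and angle between the x axis of brass_down_centre and the y axis of brass_first_centre, either way round below 0.2 rad); the robot touches nothing.
It fails at once if the pliers are disturbed (moved by more than 25 mm) (distance of pliers_mid from where it was at the start of the episode above 0.025 m).
It fails at once if the brush is disturbed (moved by more than 25 mm) (distance of brush_mid from where it was at the start of the episode above 0.025 m).
It also fails if it takes over 106 s, if anything falls off the work surface, if the arm or the gripper's body presses on something with over 40 N, if the wrist force passes 120 N, or if a joint passes its speed limit or range.

## Working session

There is one attempt and no reset: what is moved stays moved. The work goes in short steps, Python scripts to look and compute and a tool call to move; the robot and the scene stay as the last step left them, time stands still between calls to the robot, and variables do not carry over. Pictures are saved under pics/ and viewed, at most 14 in all, crops included, and the job is handed in when it is done.

Besides the shell and the picture viewer there is one more tool, called after "Emit:" as name(argument=value, ...), one argument or row to a line, values as JSON. step_arm: Moves the arm, as the interface text tells. Its arguments: {"type":"object","properties":{"rows":{"type":"array"},"squeeze":{"type":"number"}},"required":["rows"]}

```bash
mkdir -p pics; cat > h.py <<'E'
import numpy as np,cv2
from station import *
def look(n,f):
    im,d=grab_frame(n); cv2.imwrite(f'pics/{f}.png',im[:,:,::-1]); np.savez(f'pics/{f}.npz',im=im,d=d); return im,d
def cam(n):
    c=camera_params(n); f=210/np.tan(np.radians(c['fov_y']/2)); R=cv2.Rodrigues(np.array(c['rvec'],float))[0]; return f,c['cx'],c['cy'],R,np.array(c['tvec'],float)
def plane(n,uv,z):
    f,cx,cy,R,t=cam(n); uv=np.atleast_2d(np.array(uv,float)); C=-R.T@t
    r=np.c_[(uv[:,0]-cx)/f,(uv[:,1]-cy)/f,np.ones(len(uv))]@R
    return C+r*((z-C[2])/r[:,2])[:,None]
def cloud(n,d):
    f,cx,cy,R,t=cam(n); v,u=np.mgrid[:d.shape[0],:d.shape[1]]
    p=np.stack([(u-cx)/f*d,(v-cy)/f*d,d],-1); return (p-t)@R
E
python3 - <<'E'
from h import *
for n in('top','side'):
    look(n,n+'0'); f,cx,cy,R,t=cam(n); print(n,f,cx,cy,-R.T@t,R.round(2).tolist())
s=get_state(); print(s); print(grip_depth)
E
```

```text
top 443.58906296909475 281.37094021632646 207.53675878795775 [0.26879411 0.09307886 1.2403764 ] [[-0.02, -1.0, 0.0], [-0.98, 0.02, -0.21], [0.21, -0.01, -0.98]]
side 475.452287496525 289.6898936650741 207.25656035702406 [-0.08705243  1.22799984  1.16612508] [[-0.88, -0.48, -0.0], [-0.31, 0.57, -0.76], [0.37, -0.67, -0.65]]
{'time_s': 0.1, 'joint_pos': array([-8.43405319e+01,  1.96320635e+01,  8.73714711e+01,  1.07817735e-03,
        7.30773168e+01, -8.36357748e+00]), 'joint_vel': array([ 0.05657328, -0.02680928, -0.19469713,  0.01058991, -0.07802094,
        0.00269291]), 'effort': array([ 1.02080186e-03, -4.32004988e+01, -2.44693226e+01,  7.18912901e-02,
        5.26107650e-02, -4.73700993e-05]), 'ee_pos': array([ 0.12721805, -0.50896719,  0.22611967]), 'orientation': array([-1.79920158e+02, -1.27802447e-02,  1.40227221e+01]), 'force': array([-0.45822754,  0.00382334, -0.39114729]), 'wrist_torque': array([ 0.0179683 , -0.02359011,  0.01106761]), 'finger_force': 0.0, 'opening': 0.997664953015007}
-0.0188
```

View pics/top0.png

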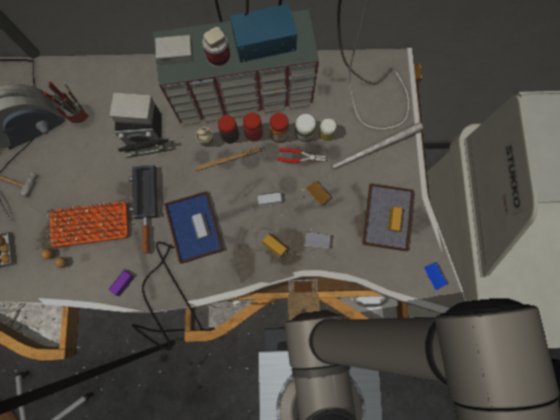

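View pics/side0.png

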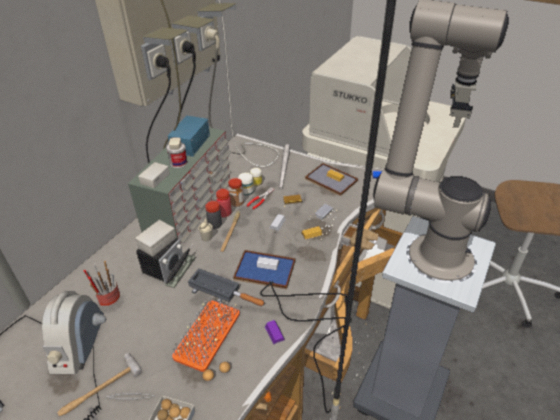

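The top view shows the silver tray at (193,227) and the brass tray at (389,217). The loose bars are silver at (270,199) and (318,240), and brass at (318,193) and (275,245). Lookalikes: purple at (120,282) and blue at (436,276). Pliers are at (300,156), brush at (228,158). Next is one close crop plus measurements.

```bash
cat > m.py <<'E'
from h import *
def rects(im,d,n='top'):
    """bars: mask by height above bench + saturation-free; returns contours"""
    P=cloud(n,d); return P
E
python3 - <<'E'
from h import *
z=np.load('pics/top0.npz'); im,d=z['im'],z['d']
c=im[135:275,160:420]; cv2.imwrite('pics/crop.png',cv2.resize(c,None,fx=3,fy=3,interpolation=cv2.INTER_CUBIC)[:,:,::-1])
P=cloud('top',d)
for nm,(u,v) in dict(S1=(270,199),S2=(318,240),B1=(318,193),B2=(275,245),Sf=(200,225),Bf=(397,219),bench=(290,215),trayS=(180,215),trayB=(380,205)).items():
    w=im[v-18:v+19,u-18:u+19]; 
    print(nm,P[v,u].round(4),im[v,u],np.median(P[v-2:v+3,u-2:u+3].reshape(-1,3),0).round(4))
E
```

```text
S1 [0.5627 0.1176 0.0205] [152 153 154] [0.563  0.1176 0.0169]
S2 [ 0.4439 -0.0139  0.0113] [116 116 119] [ 0.4429 -0.0134  0.0175]
B1 [ 0.5774 -0.019   0.0182] [102  73  36] [ 0.5772 -0.019   0.0177]
B2 [0.432  0.1063 0.0179] [151 115  48] [0.4322 0.1063 0.0179]
Sf [0.4922 0.3138 0.0239] [153 154 155] [0.4922 0.3137 0.0239]
Bf [ 0.4955 -0.2355  0.0252] [152 116  47] [ 0.4955 -0.2357  0.0253]
bench [ 0.5195  0.0619 -0.0009] [98 94 86] [5.195e-01 6.190e-02 1.000e-04]
trayS [0.5251 0.3735 0.0091] [43 58 93] [0.525  0.3737 0.0081]
trayB [ 0.5408 -0.1954  0.0063] [92 91 95] [ 0.5408 -0.1946  0.0073]
```

View pics/crop.png

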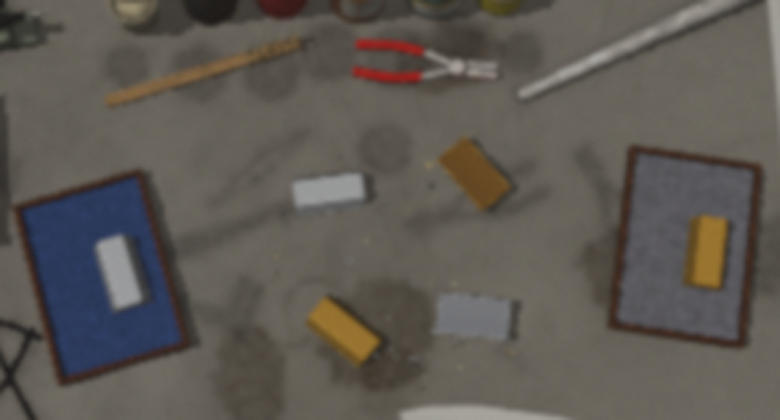

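Crop (3x): silver up is the wide, dull bar at full-frame (318,240) and silver down the bright one at (270,199). Brass up is the dark bar at (318,193) and brass down the bright one at (275,245). Each first bar sits on its tray's right side, so the open side is to image left, about +y in the world.

```bash
cat > m.py <<'E'
from h import *
K=4
def meas(im,u,v,kind,z,thr,r=20,n='top'):
    w=im[v-r:v+r+1,u-r:u+r+1]; w=cv2.resize(w,None,fx=K,fy=K,interpolation=cv2.INTER_CUBIC).astype(int)
    m=(w[...,2]-w[...,0]>-5)if kind=='S' else (w[...,0]-w[...,2]>30)
    m&=w[...,0]>thr
    N,l,st,c=cv2.connectedComponentsWithStats(m.astype(np.uint8))
    k=l[r*K,r*K]; ct=cv2.findContours((l==k).astype(np.uint8),0,1)[0]; ct=max(ct,key=cv2.contourArea)[:,0,:]
    uv=(ct+.5)/K-.5+[u-r,v-r]; X=plane(n,uv,z)
    (cx,cy),(a,b),t=cv2.minAreaRect((X[:,:2]*1000).astype(np.float32))
    if a<b: a,b,t=b,a,t+90
    M=((t+90)%180)-90
    return np.round([cx,cy,a,b,M],1)
E
python3 - <<'E'
from m import *
im=np.load('pics/top0.npz')['im']
for nm,u,v,k,z,t in [('Sup',318,240,'S',.018,95),('Sdn',270,199,'S',.018,128),('Bup',318,193,'B',.018,70),('Bdn',275,245,'B',.018,128),('Sf',200,225,'S',.0255,128),('Bf',397,219,'B',.0255,128)]:
    for tt in (t,t-15): print(nm,tt,meas(im,u,v,k,z,tt))
E
```

```text
Sup 95 [443.5 -11.4  67.5  38.2  81.8]
Sup 80 [443.4 -12.1  69.   38.2  81.8]
Sdn 128 [567.  120.9  64.5  23.8 -83.1]
Sdn 113 [567.  120.6  66.   27.  -83.1]
Bup 70 [579.6 -17.3  69.6  40.3  38.9]
Bup 55 [579.6 -17.3  69.6  40.3  38.9]
Bdn 128 [434.2 109.8  63.9  23.6  49.8]
Bdn 113 [434.1 110.6  67.2  26.9  50.1]
Sf 128 [491.6 316.1  63.3  23.6  17.2]
Sf 113 [491.6 316.2  65.2  25.9  17.3]
Bf 128 [ 498.1 -233.1   63.7   23.2  -10.8]
Bf 113 [ 498.4 -232.7   66.7   25.9  -10.7]
```

```bash
sed -i 's|^    return np.round(\[cx.*|    vv,uu=np.nonzero(l==k); Q=plane(n,np.c_[uu,vv]/K+[u-r,v-r],z)[:,:2]; e,V=np.linalg.eigh(np.cov(Q.T)); A=np.degrees(np.arctan2(V[1,1],V[0,1])); A=(A+90)%180-90\n    return np.round([cx,cy,a,b,M,*(Q.mean(0)*1000),A],1)|' m.py
python3 - <<'E'
from m import *
im=np.load('pics/top0.npz')['im']
for nm,u,v,k,z,t in [('Sup',318,240,'S',.018,90),('Sdn',270,199,'S',.018,120),('Bup',318,193,'B',.018,70),('Bdn',275,245,'B',.018,120),('Sf',200,225,'S',.0255,120),('Bf',397,219,'B',.0255,120)]:
    print(nm,meas(im,u,v,k,z,t))
E
```

```text
Sup [443.5 -11.7  68.   38.2  81.8 442.4 -12.8  82.5]
Sdn [566.9 120.8  65.5  25.5 -83.1 565.7 119.8 -83.7]
Bup [579.6 -17.3  69.6  40.3  38.9 578.3 -18.4  39. ]
Bdn [434.2 110.1  65.8  25.   50.1 433.1 109.   50.2]
Sf [491.7 316.2  64.5  24.8  17.4 490.3 315.   17.4]
Bf [ 498.3 -232.9   65.5   24.7  -10.7  496.9 -233.9  -10.9]
```

Emit:
step_arm(
  rows=[
    {"offset": [3.16,4.96,0],"spin": -0.0375,"claw": 0},
    {"offset": [3.16,4.96,0],"spin": -0.0375,"claw": 0},
    {"offset": [3.16,4.96,0],"spin": -0.0375,"claw": 0},
    {"offset": [3.16,4.96,0],"spin": -0.0375,"claw": 0},
    {"offset": [3.16,4.96,0],"spin": -0.0375,"claw": 0},
    {"offset": [3.16,4.96,0],"spin": -0.0375,"claw": 0},
    {"offset": [3.16,4.96,0],"spin": -0.0375,"claw": 0},
    {"offset": [3.16,4.96,0],"spin": -0.0375,"claw": 0},
    {"offset": [3.16,4.96,0],"spin": -0.0375,"claw": 0},
    {"offset": [3.16,4.96,0],"spin": -0.0375,"claw": 0},
  ],
  squeeze=30,
)

```text
time_s: 1.35
ee_pos: [0.4439, -0.0115, 0.2266]
orientation: [180.0, 0.0, -7.5]
force: [0.8, -0.5, -0.0]
opening: 0.999
finger_force: 0.0
```

Emit:
step_arm(
  rows=[
    {"offset": [0,-0.1,-5],"spin": 0,"claw": 0},
    {"offset": [0,0,-5],"spin": 0,"claw": 0},
    {"offset": [0,0,-5],"spin": 0,"claw": 0},
    {"offset": [0,0,-4],"spin": 0,"claw": 0},
    {"offset": [0,0,0],"spin": 0,"claw": 0},
  ],
)

```text
time_s: 1.98
ee_pos: [0.441, -0.0139, 0.0346]
orientation: [-180.0, 0.4, -7.5]
force: [-0.9, 0.2, 0.1]
opening: 1.001
finger_force: 0.0
```

```bash
python3 - <<'E'
from h import *
a,_=look('side','s1'); b,_=look('top','t1')
cv2.imwrite('pics/c1.png',np.hstack([cv2.resize(a[150:290,250:390],(400,400)),cv2.resize(b[170:300,250:380],(400,400))])[:,:,::-1])
E
```

```text
(no output)
```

View pics/c1.png

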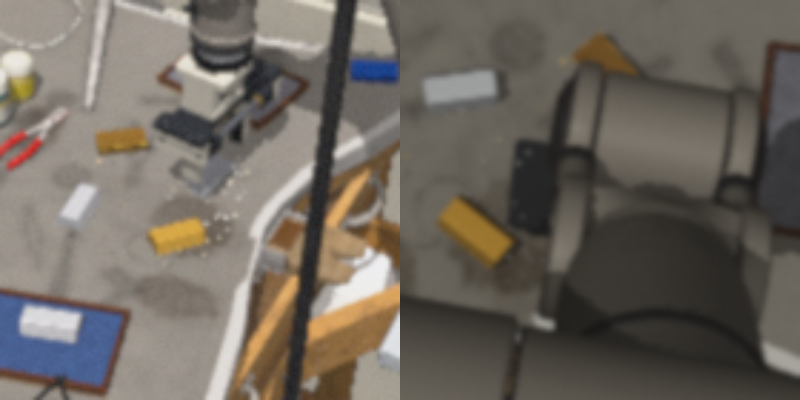

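Left (side): the open fingers straddle the dull silver bar at about (205,175). Right (top): the wrist covers the spot and the other bars are unmoved. Descending to grip.

Emit:
step_arm(
  rows=[
    {"offset": [0.1,0.1,-2.2],"spin": 0,"claw": 0},
    {"offset": [0,0,-0.9],"spin": 0,"claw": 0},
    {"offset": [0,0,0],"spin": 0,"claw": 0},
    {"offset": [0,0,0],"spin": 0,"claw": 255},
    {"offset": [0,0,0],"spin": 0,"claw": 255},
    {"offset": [0,0,0],"spin": 0,"claw": 255},
    {"offset": [0,0,0],"spin": 0,"claw": 255},
    {"offset": [0,0,0],"spin": 0,"claw": 255},
  ],
)

```text
time_s: 3.08
ee_pos: [0.4446, -0.013, 0.0062]
orientation: [-180.0, -0.0, -7.5]
force: [-0.2, 5.6, 6.4]
opening: 0.714
finger_force: 30.0
```

Emit:
step_arm(
  rows=[
    {"offset": [0,0,3],"spin": 0,"claw": 255},
    {"offset": [0,0,5],"spin": 0,"claw": 255},
    {"offset": [0.36,3.63,2],"spin": 0.167,"claw": 255},
    {"offset": [0.36,3.63,0],"spin": 0.167,"claw": 255},
    {"offset": [0.36,3.63,0],"spin": 0.167,"claw": 255},
    {"offset": [0.36,3.63,0],"spin": 0.167,"claw": 255},
    {"offset": [0.36,3.63,0],"spin": 0.167,"claw": 255},
    {"offset": [0.36,3.63,0],"spin": 0.167,"claw": 255},
    {"offset": [0.36,3.63,0],"spin": 0.167,"claw": 255},
    {"offset": [0.36,3.63,0],"spin": 0.167,"claw": 255},
  ],
)

```text
time_s: 4.32
ee_pos: [0.4724, 0.2777, 0.1048]
orientation: [-179.9, 0.1, 69.4]
force: [0.3, -1.3, -3.6]
opening: 0.717
finger_force: 30.0
```

Emit:
step_arm(
  rows=[
    {"offset": [0.36,3.63,0],"spin": 0.167,"claw": 255},
    {"offset": [0.36,3.63,0],"spin": 0.167,"claw": 255},
    {"offset": [0,0,0],"spin": 0.167,"claw": 255},
    {"offset": [0,0,0],"spin": 0.167,"claw": 255},
    {"offset": [0,0,0],"spin": 0,"claw": 255},
    {"offset": [0,0,0],"spin": 0,"claw": 255},
  ],
)

```text
time_s: 5.08
ee_pos: [0.48, 0.3492, 0.1052]
orientation: [-179.9, 0.0, 107.2]
force: [-0.1, -0.6, -3.5]
opening: 0.719
finger_force: 30.0
```

Emit:
step_arm(
  rows=[
    {"offset": [0,0,-4],"spin": 0,"claw": 255},
    {"offset": [0,0,-3],"spin": 0,"claw": 255},
    {"offset": [0,0,0],"spin": 0,"claw": 255},
    {"offset": [0,0,0],"spin": 0,"claw": 255},
  ],
)

```text
time_s: 5.58
ee_pos: [0.4811, 0.35, 0.0369]
orientation: [179.9, -0.0, 107.3]
force: [-0.5, 0.5, -4.1]
opening: 0.716
finger_force: 30.0
```

```bash
python3 - <<'E'
from h import *
a,d=look('side','s2'); b,_=look('top','t2')
cv2.imwrite('pics/c2.png',np.hstack([cv2.resize(a[210:310,210:310],(400,400)),cv2.resize(b[170:270,150:250],(400,400))])[:,:,::-1])
E
```

```text
(no output)
```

View pics/c2.png

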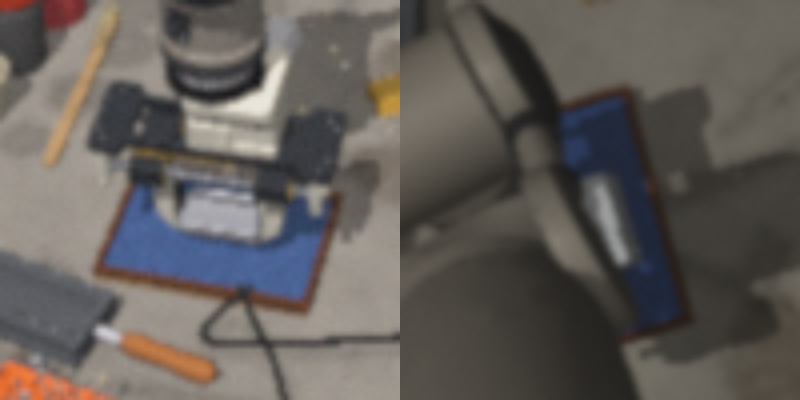

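Side: the bar is held level beside the first bar. Top: the first bar at crop (612,220) is unobstructed on the right. Lowering.

Emit:
step_arm(
  rows=[
    {"offset": [0,0,-1.2],"spin": 0,"claw": 255},
    {"offset": [0,0,-0.7],"spin": 0,"claw": 255},
    {"offset": [0,0,-0.4],"spin": 0,"claw": 255},
    {"offset": [0,0,0],"spin": 0,"claw": 255},
    {"offset": [0,0,0],"spin": 0,"claw": 255},
  ],
)

```text
time_s: 6.3
ee_pos: [0.4798, 0.3494, 0.0137]
orientation: [-180.0, 0.0, 107.4]
force: [-4.6, -2.7, 7.5]
opening: 0.714
finger_force: 30.0
```

Emit:
step_arm(
  rows=[
    {"offset": [0,0,0],"spin": 0,"claw": 0},
    {"offset": [0,0,0],"spin": 0,"claw": 0},
    {"offset": [0,0,0],"spin": 0,"claw": 0},
    {"offset": [0,0,3],"spin": 0,"claw": 0},
    {"offset": [0,0,5],"spin": 0,"claw": 0},
    {"offset": [1.4,-5.2,2],"spin": 0.054,"claw": 0},
    {"offset": [1.4,-5.2,0],"spin": 0.054,"claw": 0},
    {"offset": [1.4,-5.2,0],"spin": 0.054,"claw": 0},
    {"offset": [1.4,-5.2,0],"spin": 0.054,"claw": 0},
    {"offset": [1.4,-5.2,0],"spin": 0.054,"claw": 0},
  ],
)

```text
time_s: 7.55
ee_pos: [0.5507, 0.088, 0.1128]
orientation: [180.0, 0.0, 122.9]
force: [0.9, -0.3, 0.4]
opening: 1.001
finger_force: 0.0
```

Emit:
step_arm(
  rows=[
    {"offset": [1.4,-5.2,0],"spin": 0.054,"claw": 0},
    {"offset": [1.4,-5.4,0],"spin": 0.053,"claw": 0},
    {"offset": [0,0,0],"spin": 0,"claw": 0},
    {"offset": [0,0,0],"spin": 0,"claw": 0},
  ],
)

```text
time_s: 8.05
ee_pos: [0.578, -0.016, 0.1125]
orientation: [-180.0, -0.0, 128.9]
force: [-0.4, 0.6, 0.8]
opening: 0.997
finger_force: 0.0
```

```bash
python3 - <<'E'
from m import *
b,_=look('top','t3')
print(get_state()['ee_pos'])
print(meas(b,200,225,'S',.0255,120,r=14))
cv2.imwrite('pics/c3.png',np.hstack([cv2.resize(b[170:280,150:260],(400,400)),cv2.resize(b[140:250,260:370],(400,400))])[:,:,::-1])
E
```

```text
[ 0.57789563 -0.01537871  0.11258026]
[488.5 326.2  65.2  46.8  17.3 486.3 323.3  10.6]
```

View pics/c3.png

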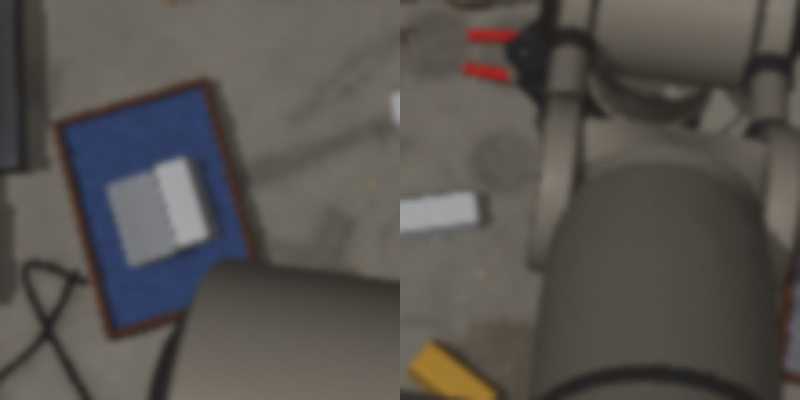

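The first silver bar is unmoved (crop (185,205)) and the dull one lies nested beside it at (140,215), ends level. Now the brass broad-up bar.

Emit:
step_arm(
  rows=[
    {"offset": [0.1,-0.2,-5],"spin": 0,"claw": 0},
    {"offset": [0,0,-4],"spin": 0,"claw": 0},
    {"offset": [0,0,-1.7],"spin": 0,"claw": 0},
    {"offset": [0,0,0],"spin": 0,"claw": 0},
    {"offset": [0,0,0],"spin": 0,"claw": 255},
    {"offset": [0,0,0],"spin": 0,"claw": 255},
    {"offset": [0,0,0],"spin": 0,"claw": 255},
    {"offset": [0,0,0],"spin": 0,"claw": 255},
    {"offset": [0,0,0],"spin": 0,"claw": 255},
  ],
)

```text
time_s: 9.22
ee_pos: [0.5803, -0.0184, 0.0069]
orientation: [179.9, 0.1, 129.0]
force: [0.5, 0.7, 6.4]
opening: 0.715
finger_force: 30.0
```

Emit:
step_arm(
  rows=[
    {"offset": [0,0,3],"spin": 0,"claw": 255},
    {"offset": [0,0,4],"spin": 0,"claw": 255},
    {"offset": [-1.27,-3,0],"spin": -0.145,"claw": 255},
    {"offset": [-1.27,-3,0],"spin": -0.145,"claw": 255},
    {"offset": [-1.27,-3,0],"spin": -0.145,"claw": 255},
    {"offset": [-1.27,-3,0],"spin": -0.145,"claw": 255},
    {"offset": [-1.27,-3,0],"spin": -0.145,"claw": 255},
    {"offset": [-1.27,-3,0],"spin": -0.145,"claw": 255},
    {"offset": [0,0,0],"spin": 0,"claw": 255},
    {"offset": [0,0,0],"spin": 0,"claw": 255},
  ],
)

```text
time_s: 10.48
ee_pos: [0.5028, -0.1979, 0.0754]
orientation: [-179.9, -0.0, 79.2]
force: [-0.0, -1.0, -1.7]
opening: 0.719
finger_force: 30.0
```

Emit:
step_arm(
  rows=[
    {"offset": [0.1,0,-3],"spin": 0,"claw": 255},
    {"offset": [0,0,-2],"spin": 0,"claw": 255},
    {"offset": [0,0,-0.7],"spin": 0,"claw": 255},
    {"offset": [0,0,-0.4],"spin": 0,"claw": 255},
    {"offset": [0,0,0],"spin": 0,"claw": 255},
    {"offset": [0,0,0],"spin": 0,"claw": 255},
  ],
)

```text
time_s: 11.22
ee_pos: [0.5045, -0.1985, 0.0154]
orientation: [179.9, 0.0, 79.1]
force: [-0.1, -0.4, -2.2]
opening: 0.717
finger_force: 30.0
```

Emit:
step_arm(
  rows=[
    {"offset": [0,0,-0.1],"spin": 0,"claw": 255},
    {"offset": [0,0,0],"spin": 0,"claw": 255},
    {"offset": [0,0,0],"spin": 0,"claw": 0},
    {"offset": [0,0,0],"spin": 0,"claw": 0},
    {"offset": [0,0,0],"spin": 0,"claw": 0},
    {"offset": [0,0,3],"spin": 0,"claw": 0},
    {"offset": [0,0,5],"spin": 0,"claw": 0},
    {"offset": [0.78,3.99,0],"spin": -0.159,"claw": 0},
    {"offset": [0.78,3.99,0],"spin": -0.159,"claw": 0},
    {"offset": [0.78,3.99,0],"spin": -0.159,"claw": 0},
  ],
)

```text
time_s: 12.48
ee_pos: [0.5276, -0.0776, 0.0939]
orientation: [180.0, -0.0, 51.5]
force: [0.5, 0.3, 0.7]
opening: 1.002
finger_force: 0.0
```

Emit:
step_arm(
  rows=[
    {"offset": [0.78,3.99,0],"spin": -0.159,"claw": 0},
    {"offset": [0.78,3.99,0],"spin": -0.159,"claw": 0},
    {"offset": [0.78,3.99,0],"spin": -0.159,"claw": 0},
    {"offset": [0.78,3.99,0],"spin": -0.159,"claw": 0},
    {"offset": [0.78,3.99,0],"spin": -0.159,"claw": 0},
    {"offset": [0,0,0],"spin": 0,"claw": 0},
    {"offset": [0,0,0],"spin": 0,"claw": 0},
  ],
)

```text
time_s: 13.35
ee_pos: [0.5662, 0.1205, 0.0935]
orientation: [180.0, 0.0, 6.3]
force: [0.0, -0.4, 0.4]
opening: 0.996
finger_force: 0.0
```

```bash
python3 - <<'E'
from m import *
b,_=look('top','t4')
s=get_state(); print(s['ee_pos'],s['orientation'])
print(meas(b,397,219,'B',.0255,120)); print(meas(b,200,225,'S',.0255,135,r=14))
for u,v in ((384,217),(384,222),(188,229)): print(b[v,u])
cv2.imwrite('pics/c4.png',np.hstack([cv2.resize(b[160:270,340:450],(400,400)),cv2.resize(b[170:280,150:260],(400,400))])[:,:,::-1])
E
```

```text
[0.56622348 0.12005111 0.09358417] [1.79979105e+02 3.41114259e-02 6.27980363e+00]
[ 496.  -236.1  121.1  114.7   -4.1  494.6 -236.4  -38.5]
[491.7 316.1  63.1  23.3  16.8 490.3 314.7  17.2]
[63 46 25]
[63 46 25]
[118 120 124]
```

View pics/c4.png

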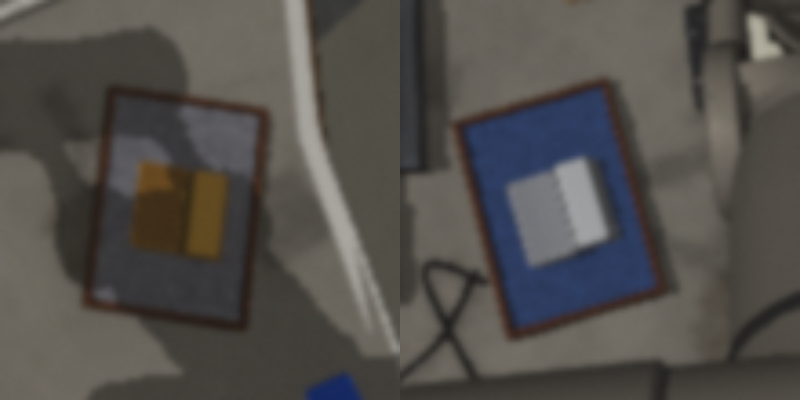

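Both pairs lie nested: brass at crop (160,207) with its first bar at (207,215), ends level within about 1 px, and silver as before. Gripping the bright silver bar.

Emit:
step_arm(
  rows=[
    {"offset": [0,0,-5],"spin": 0,"claw": 0},
    {"offset": [0,0,-3],"spin": 0,"claw": 0},
    {"offset": [0,0,-0.9],"spin": 0,"claw": 0},
    {"offset": [0,0,0],"spin": 0,"claw": 0},
    {"offset": [0,0,0],"spin": 0,"claw": 255},
    {"offset": [0,0,0],"spin": 0,"claw": 255},
    {"offset": [0,0,0],"spin": 0,"claw": 255},
    {"offset": [0,0,0],"spin": 0,"claw": 255},
    {"offset": [0,0,0],"spin": 0,"claw": 255},
  ],
)

```text
time_s: 14.52
ee_pos: [0.5669, 0.1212, 0.0055]
orientation: [-180.0, -0.1, 6.2]
force: [-1.3, 2.3, 6.5]
opening: 0.714
finger_force: 30.0
```

Emit:
step_arm(
  rows=[
    {"offset": [0,0,4],"spin": 0,"claw": 255},
    {"offset": [0,0,4],"spin": 0,"claw": 255},
    {"offset": [-1.62,4.24,0],"spin": 0.039,"claw": 255},
    {"offset": [-1.62,4.24,0],"spin": 0.039,"claw": 255},
    {"offset": [-1.62,4.24,0],"spin": 0.039,"claw": 255},
    {"offset": [-1.62,4.24,0],"spin": 0.039,"claw": 255},
    {"offset": [-1.62,4.24,0],"spin": 0.039,"claw": 255},
    {"offset": [0,0,0],"spin": 0,"claw": 255},
    {"offset": [0,0,0],"spin": 0,"claw": 255},
  ],
)

```text
time_s: 15.65
ee_pos: [0.4851, 0.3323, 0.084]
orientation: [179.9, 0.1, 17.4]
force: [-0.3, -0.5, -4.0]
opening: 0.713
finger_force: 30.0
```

Emit:
step_arm(
  rows=[
    {"offset": [0,0,-3],"spin": 0,"claw": 255},
    {"offset": [0,0,-1.6],"spin": 0,"claw": 255},
    {"offset": [0,0,-0.4],"spin": 0,"claw": 255},
    {"offset": [0,0,0],"spin": 0,"claw": 255},
    {"offset": [0,0,0],"spin": 0,"claw": 255},
  ],
)

```text
time_s: 16.27
ee_pos: [0.4861, 0.333, 0.0356]
orientation: [-180.0, -0.1, 17.4]
force: [0.2, -0.3, -2.7]
opening: 0.712
finger_force: 30.0
```

Emit:
step_arm(
  rows=[
    {"offset": [0,0,-0.3],"spin": 0,"claw": 255},
    {"offset": [0,0,-0.1],"spin": 0,"claw": 255},
    {"offset": [0,0,0],"spin": 0,"claw": 255},
    {"offset": [0,0,0],"spin": 0,"claw": 255},
  ],
)

```text
time_s: 16.77
ee_pos: [0.4855, 0.3329, 0.0311]
orientation: [180.0, -0.0, 17.4]
force: [-1.7, -1.4, 0.5]
opening: 0.719
finger_force: 30.0
```

Emit:
step_arm(
  rows=[
    {"offset": [0,0,0],"spin": 0,"claw": 0},
    {"offset": [0,0,0],"spin": 0,"claw": 0},
    {"offset": [0,0,0],"spin": 0,"claw": 0},
    {"offset": [0,0,3],"spin": 0,"claw": 0},
    {"offset": [0,0,4],"spin": 0,"claw": 0},
    {"offset": [-0.87,-3.72,0],"spin": -0.166,"claw": 0},
    {"offset": [-0.87,-3.72,0],"spin": -0.166,"claw": 0},
    {"offset": [-0.87,-3.72,0],"spin": -0.166,"claw": 0},
    {"offset": [-0.87,-3.72,0],"spin": -0.166,"claw": 0},
    {"offset": [-0.87,-3.72,0],"spin": -0.166,"claw": 0},
  ],
)

```text
time_s: 18.02
ee_pos: [0.4418, 0.1457, 0.1009]
orientation: [-180.0, -0.0, -30.5]
force: [0.6, -0.3, -0.2]
opening: 0.998
finger_force: 0.0
```

Emit:
step_arm(
  rows=[
    {"offset": [-0.87,-3.72,0],"spin": -0.166,"claw": 0},
    {"offset": [0,0,0],"spin": 0,"claw": 0},
    {"offset": [0,0,0],"spin": 0,"claw": 0},
  ],
)

```text
time_s: 18.4
ee_pos: [0.4338, 0.1099, 0.101]
orientation: [-180.0, -0.0, -39.6]
force: [0.1, -0.5, -0.4]
opening: 0.999
finger_force: 0.0
```

```bash
python3 - <<'E'
from m import *
b,_=look('top','t5'); a,_=look('side','s5')
s=get_state(); print(s['ee_pos'],s['orientation'])
cv2.imwrite('pics/c5.png',np.hstack([cv2.resize(a[150:290,220:360],(400,400)),cv2.resize(b[170:280,150:260],(400,400))])[:,:,::-1])
E
```

```text
[0.4336497  0.11036591 0.10084617] [-1.79971958e+02 -1.87456106e-02 -3.95553645e+01]
```

View pics/c5.png

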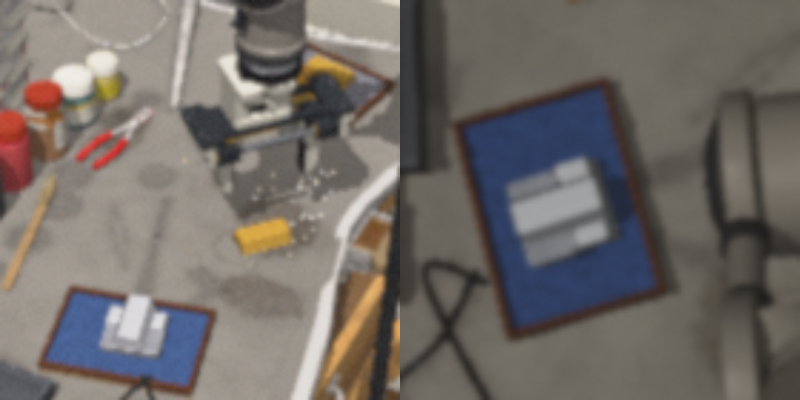

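The silver stack is complete, with the top bar crosswise and central at crop (560,205). The brass-down bar lies under the gripper at (262,235).

Emit:
step_arm(
  rows=[
    {"offset": [0,-0.1,-5],"spin": 0,"claw": 0},
    {"offset": [0,0,-3.7],"spin": 0,"claw": 0},
    {"offset": [0,0,-0.9],"spin": 0,"claw": 0},
    {"offset": [0,0,0],"spin": 0,"claw": 0},
    {"offset": [0,0,0],"spin": 0,"claw": 255},
    {"offset": [0,0,0],"spin": 0,"claw": 255},
    {"offset": [0,0,0],"spin": 0,"claw": 255},
    {"offset": [0,0,0],"spin": 0,"claw": 255},
    {"offset": [0,0,0],"spin": 0,"claw": 255},
  ],
)

```text
time_s: 19.62
ee_pos: [0.4341, 0.1088, 0.0055]
orientation: [-179.9, -0.1, -39.7]
force: [0.2, 0.6, 6.3]
opening: 0.72
finger_force: 30.0
```

Emit:
step_arm(
  rows=[
    {"offset": [0,0,4],"spin": 0,"claw": 255},
    {"offset": [0,0,4],"spin": 0,"claw": 255},
    {"offset": [0.84,-4.06,0],"spin": 0.063,"claw": 255},
    {"offset": [0.84,-4.06,0],"spin": 0.063,"claw": 255},
    {"offset": [0.84,-4.06,0],"spin": 0.063,"claw": 255},
    {"offset": [0.84,-4.06,0],"spin": 0.063,"claw": 255},
    {"offset": [0.84,-4.06,0],"spin": 0.063,"claw": 255},
    {"offset": [0.84,-4.06,0],"spin": 0.063,"claw": 255},
    {"offset": [0.84,-4.06,0],"spin": 0.063,"claw": 255},
    {"offset": [0.84,-4.06,0],"spin": 0.063,"claw": 255},
  ],
)

```text
time_s: 20.88
ee_pos: [0.4998, -0.2173, 0.0841]
orientation: [-180.0, 0.1, -10.7]
force: [-0.1, 0.6, -3.4]
opening: 0.715
finger_force: 30.0
```

Emit:
step_arm(
  rows=[
    {"offset": [0,0,0],"spin": 0,"claw": 255},
    {"offset": [0,0,0],"spin": 0,"claw": 255},
    {"offset": [0,0,-3],"spin": 0,"claw": 255},
    {"offset": [0,0,-1.6],"spin": 0,"claw": 255},
    {"offset": [0,0,-0.4],"spin": 0,"claw": 255},
    {"offset": [0,0,0],"spin": 0,"claw": 255},
    {"offset": [0,0,0],"spin": 0,"claw": 255},
  ],
)

```text
time_s: 21.75
ee_pos: [0.501, -0.2164, 0.0356]
orientation: [180.0, -0.1, -10.8]
force: [0.3, -0.0, -3.5]
opening: 0.712
finger_force: 30.0
```

Emit:
step_arm(
  rows=[
    {"offset": [0,0,-0.3],"spin": 0,"claw": 255},
    {"offset": [0,0,-0.1],"spin": 0,"claw": 255},
    {"offset": [0,0,0],"spin": 0,"claw": 255},
    {"offset": [0,0,0],"spin": 0,"claw": 255},
  ],
)

```text
time_s: 22.25
ee_pos: [0.5005, -0.2162, 0.0311]
orientation: [180.0, -0.0, -10.8]
force: [-1.1, 1.2, 1.8]
opening: 0.715
finger_force: 30.0
```

Emit:
step_arm(
  rows=[
    {"offset": [0,0,0],"spin": 0,"claw": 0},
    {"offset": [0,0,0],"spin": 0,"claw": 0},
    {"offset": [0,0,0],"spin": 0,"claw": 0},
    {"offset": [0,0,3],"spin": 0,"claw": 0},
    {"offset": [0,0,5],"spin": 0,"claw": 0},
    {"offset": [0,5,2],"spin": 0,"claw": 0},
    {"offset": [0,5,0],"spin": 0,"claw": 0},
    {"offset": [0,5,0],"spin": 0,"claw": 0},
    {"offset": [0,5,0],"spin": 0,"claw": 0},
    {"offset": [0,5,0],"spin": 0,"claw": 0},
  ],
)

```text
time_s: 23.5
ee_pos: [0.5004, 0.0354, 0.1309]
orientation: [180.0, -0.0, -10.8]
force: [1.0, -0.0, 0.2]
opening: 1.002
finger_force: 0.0
```

Emit:
step_arm(
  rows=[
    {"offset": [0,3,0],"spin": 0,"claw": 0},
    {"offset": [0,0,0],"spin": 0,"claw": 0},
    {"offset": [0,0,0],"spin": 0,"claw": 0},
    {"offset": [0,0,0],"spin": 0,"claw": 0},
  ],
)

```text
time_s: 24.0
ee_pos: [0.5006, 0.0627, 0.1307]
orientation: [180.0, -0.0, -10.9]
force: [0.2, 0.8, 0.1]
opening: 1.0
finger_force: 0.0
```

```bash
python3 - <<'E'
from m import *
b,d=look('top','t6')
P=cloud('top',d)
for u,v in ((392,218),(194,227)): print(np.median(P[v-2:v+3,u-2:u+3].reshape(-1,3),0).round(4))
cv2.imwrite('pics/c6.png',np.hstack([cv2.resize(b[160:270,340:450],(400,400)),cv2.resize(b[170:280,150:260],(400,400))])[:,:,::-1])
E
```

```text
[ 0.4951 -0.2167  0.0432]
[0.4837 0.3266 0.0427]
```

View pics/c6.png

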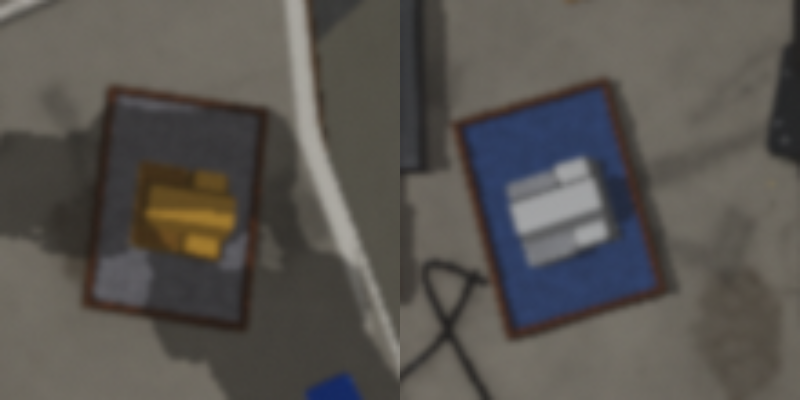

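Both stacks are complete. The top bars lie crosswise at crop (191,212) for brass and (560,205) for silver, with top faces at 43 mm (43.5 mm expected).

```bash
python3 -c "
from station import *
print(finish_job())"
```

```text
the job is handed in; nothing more can be done
None
```

I built both stacks as described, checked them in the last top view and handed the job in after about 24 s of robot time; `finish_job()` returned no verdict.

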